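# Unlock the eccentric cam and push the sample shuttle home

## Task

The beaker on the sample shuttle has to go into the reading fork, but the eccentric cam blocks the slide's roller. With the fingertips, push the cam's upright handle pin round, anticlockwise seen from above, until the cam stops at its low point; only then push the slide forward by its upright rear plate until it is fully home against its stop. Do not touch the beaker: it rides along upright in its tray, and everything standing round about stays where it is.

Things in the scene. Friction and masses are not known exactly. Their poses are not given: they have to be found in the camera images.
- shuttle_bed: fixed grey painted bed plate 285 x 182 x 12 mm lying on the worktop, carrying the slide, the cam and a black reading fork (two posts 85 mm high, 86 mm apart inside) at the far end. Origin on the worktop under the slide's centre line; x axis = forward direction of the slide (away from the robot), y to the left of it, z up. The plate spans x -135 to 150 mm, y -122 to +60 mm. It stands turned by up to 20 degrees.
- follower_slide (a joint): travel of the slide along the bed's +x in m: 0 = start, fully back; 0.070 = fully home at its end stop. About 2 N of friction, no spring; stays where it is left. While the cam is near its high point the roller on the slide's right side runs against it after 5 to 14 mm.
- cam_plate (a joint): angle of the cam in rad about the upright pivot; grows anticlockwise seen from above. 0 = high point towards the slide (locked), 3.14 = low point towards the slide, at a hard stop (free). It starts between 0.2 and 0.9. About 0.1 N m of friction (2 N at the pin), no spring; stays where it is left. From about 2.6 rad the roller can pass.
- handle_pin (a point): centre of the top of the cam's upright black handle pin: 12 mm diameter, round, 55 mm from the pivot, free height from 44 to 83 mm above the worktop, carried by a flat steel arm 12 mm wide whose top is at 44 mm. Seen from the pivot the pin points to the bed's -x at cam angle 0, to -y (outwards, right) at 1.57 and to +x at 3.14.
- cam_pivot (a point): point on the fixed vertical axis of the cam, 48 mm above the worktop (top of the hub), at x -12, y -74 mm in the bed's frame. The cam is a steel disc of radius 26 mm, 10 mm thick, whose centre lies 14 mm off this axis. The hard stop is a thin post (8 mm diameter, 45 mm high) at x 22, y -64 mm in the bed's frame, beside which the arm of the handle comes to rest.
- push_face (a point): centre of the near (rear) face of the slide's upright push plate, 62 mm wide (across the slide), its top edge 70 and its lower edge 24 mm above the worktop; this point is 55 mm high, 120 mm behind the bed origin when the slide is fully back. The face looks to the bed's -x. Over the bed behind it the space is free above 24 mm.
- tray_centre (a point): centre of the floor of the slide's grey tray, 27 mm above the worktop, inside 64 x 60 mm, rim 9 mm high; 140 mm ahead of the push face.
- beaker: loose small glass beaker, 46 x 50 mm, 58 mm high, standing in the tray; origin at the centre of its underside. Top about 85 mm above the worktop.
- bottle_a: bystander: loose bottle, 57 mm diameter, 111 mm high, left of the far end of the bed; origin under its centre
- flask: bystander: loose conical flask, 64 mm diameter, 105 mm high, left of the bed; origin under its centre
- dish: bystander: loose flat round dish, 64 mm diameter, 13 mm high, left of the near end of the bed; origin under its centre
- timer: bystander: loose timer lying flat, 62 x 66 x 16 mm, right of the near end of the bed; origin under its centre
- tweezers: bystander: loose tweezers lying flat, 13 x 122 x 9 mm (long along their y), right of the far end of the bed; origin under their centre
Things that resemble listed ones, but are neither listed nor needed, are in the scene too. Several things have the shape of the beaker; the one meant has the colours described above.

How it is judged:
On the way, in this order (a step that is already met when the one before it is completed fails the run):
1. the cam is turned to its low point, the slide still back (value of joint cam_plate above 2.98 rad and value of joint follower_slide below 0.02 m), for 0.2 s.
2. the slide is pushed fully home (value of joint follower_slide above 0.067 m), for 0.2 s.
At the end, for the whole second after the job is handed in: cam within 0.19 rad of its low point stop, slide within 4 mm of fully home, the beaker upright (0.12 rad) and at rest on the tray floor (within 5 mm in height, 20 mm of its centre) (value of joint cam_plate above 2.95 rad and value of joint follower_slide above 0.066 m and angle between beaker's own z axis and vertical below 0.12 rad and horizontal distance between beaker and tray_centre below 0.02 m and z of beaker in the frame of tray_centre below 0.005 m and linear speed of beaker below 0.02 m/s and velocity of joint follower_slide between -0.01 and 0.01 m/s); the robot touches nothing.
It fails at once if the slide is forced past the cam before the cam is at its low point (value of joint follower_slide above 0.03 m and value of joint cam_plate below 2.75 rad).
It fails at once if the beaker is touched by the robot (contact force between any of the fingers, the arm and beaker above 0.3 N).
It fails at once if the beaker is lifted or tipped (height (world z) of beaker above 0.04 m or angle between beaker's own z axis and vertical above 0.3 rad).
It fails at once if a bystander (bottle, flask, dish, timer, tweezers) is moved by more than 20 mm (distance of any of bottle_a, flask, dish, timer, tweezers from where it was at the start of the episode above 0.02 m).
It also fails if it takes over 53 s, if anything falls off the work surface, if the arm or the gripper's body presses on something with over 40 N, if the wrist force passes 120 N, or if a joint passes its speed limit or range.

## Robot

A 6-joint arm with a two-finger parallel gripper is mounted at the origin on a cart in front of the work surface, level with it; the furniture and walls round the work are solid. World frame = base frame: x ahead of the robot, y to its left, z up, the work surface at z = 0. Lengths are in m, angles in rad, forces in N, time in s.
With the tool pointing down it reaches from about 0.4 to 0.825 m from the base axis. Payload 7 kg.
Tool frame: the origin (TCP) lies between the finger pads; the fingertips stand 25 mm ahead of it and the grasp point (between the pads) lies 6 mm ahead of it (arm.tip_extent is the z of the fingertips in the tool frame, in m); z points along the fingers, x is the direction in which the jaws open and shut, and the axes are right-handed (so a half turn about z gives the same grasp; the last joint's range is limited). The gripper opens to 88 mm and grips with 3 to 60 N. Pads are 19 mm wide; open, the fingers measure 130 mm over their backs; the gripper's body (78 mm by 193 mm) begins 47 mm behind the grasp point.
Start: joints at [-0.872, 0.359, 0.012, 0, -1.224, -0.288], TCP at [0.27, -0.619, 0.228] pointing down, gripper open.
Joint ranges: [-3.07, 3.07], [-1.43, 2.12], [-1.02, 1.25], [-3.03, 1.67], [-3.05, -0], [-3.03, 3.03]. Speed limits (rad/s): [2.39, 2.39, 3.01, 3.14, 3.14, 3.14].

## Interface

Orientations are given as [roll, pitch, yaw] about the fixed x, y, z axes, in that order (R = Rz(yaw) Ry(pitch) Rx(roll)).
In Python, from station import monitor, grab_frame, job_done, arm gives the robot as it stands.
- The arm moves only by the shell command python3 -m jog 'ROWS' [FORCE]. ROWS is JSON, a list that holds one entry, the list of rows, each a list of 7 numbers: the shift along the world's x, y, z in m, then the turn, a rotation vector about the world's x, y, z in rad, then the opening, from 0 (shut) to 1 (fully open). In form: [[[dx, dy, dz, ax, ay, az, claw], ...]]. A call has 1 to 20 rows; each row shifts and turns the commanded pose from where the row before left it; what a row does not reach is not made up. A row lasts 1/8 s, in which the tool goes at most 62.5 mm and 10.7 degrees, less where a joint would pass 70% of its speed; a pose out of reach is approached as far as the arm can. A call is refused whole if a number of a shift passes 0.0625 or a number of a turn 0.188, either way. A call with a gripper value outside its range is refused whole. The fingers move at their own pace and stop on an object; FORCE is the grip in N (left out, the last holds). Time passes only in rows, so rows that do not move let the fingers close. It gives the time, the measured TCP pose, the force and the opening at its end, in the units of the state.
- monitor.get_state(): the state, without advancing time (a new reading comes with each control period).
- grab_frame(name): name is "scene" or "top" or "wrist"; returns a dict with "pixels" (384x512x3 uint8, red, green, blue), "K" (3x3 intrinsics, pixels), "view" (4x4, takes a point from world to camera coordinates); the wrist camera has in their place "hand_eye" (4x4, takes a point from camera to tool coordinates, whose origin is the TCP and whose axes are the tool frame's). Camera axes: x right, y down, z forward; pixel columns grow to the right and rows downward; lengths in m; the calibration is good to about 2 mm. The wrist camera is an equidistant fisheye: a pixel r from the principal point sees the ray r / f radians off the axis. A picture is of the moment at which its call begins: read the wrist's pose just before it. There is no depth.
- job_done(): hands the job in, once; it reports no verdict.
The state is a dict: "t": time; "q": joint angles; "qd": joint speeds; "joint_efforts": joint torques, N m; "eef_pos": TCP position; "ee_rot": TCP orientation; "force": force on the tool from outside, world axes, zero at the start; "moment": the same for the moment, N m; "width": finger opening in m.
Only numpy, scipy, OpenCV 4.12 (cv2) and the standard library are available. Lean on these libraries where they do the work, as an engineer would, in place of code of your own. Each camera call takes 0.05 s, during which the arm holds its last target.

## Working session

There is one attempt and no reset: what is moved stays moved. The work goes in short steps, Python scripts to look and compute and a shell command to move; the robot and the scene stay as the last step left them, time stands still between calls to the robot, and variables do not carry over. Pictures are saved under pics/ and viewed, and the job is handed in when it is done.

```bash
mkdir -p pics; ls; python3 - <<'E'
from station import monitor, grab_frame, arm
import cv2,numpy as np
s=monitor.get_state(); print({k:np.round(v,3).tolist() for k,v in s.items()}, arm.tip_extent)
for n in ("scene","top"):
    f=grab_frame(n); cv2.imwrite(f"pics/{n}0.png",f["pixels"][:,:,::-1]); print(n,np.round(f["K"],1).tolist(),np.round(f["view"],3).tolist())
    np.savez(f"{n}0.npz",**f)
E
```

```text
pics
{'t': 0.0, 'q': [-0.872, 0.359, 0.011, -0.0, -1.224, -0.288], 'qd': [0.001, -0.0, 0.0, 0.0, 0.001, -0.002], 'joint_efforts': [-0.0, -58.272, 29.305, 6.997, 0.007, -0.0], 'eef_pos': [0.269, -0.618, 0.227], 'ee_rot': [-3.141, -0.002, 1.981], 'force': [0.579, 0.98, 0.402], 'moment': [0.011, -0.03, 0.005], 'width': 0.087} 0.025
scene [[414.9, 0.0, 256.3], [0.0, 414.9, 195.5], [0.0, 0.0, 1.0]] [[-0.559, -0.829, 0.014, 0.286], [-0.531, 0.345, -0.774, 0.391], [0.636, -0.44, -0.633, 0.497], [0.0, 0.0, 0.0, 1.0]]
top [[367.8, 0.0, 262.0], [0.0, 367.8, 189.0], [0.0, 0.0, 1.0]] [[-0.029, -0.999, -0.02, -0.038], [-0.989, 0.032, -0.143, 0.613], [0.144, 0.016, -0.989, 0.856], [0.0, 0.0, 0.0, 1.0]]
```

View pics/scene0.png

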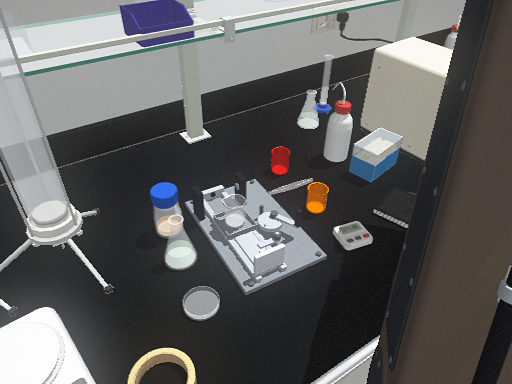

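View pics/top0.png

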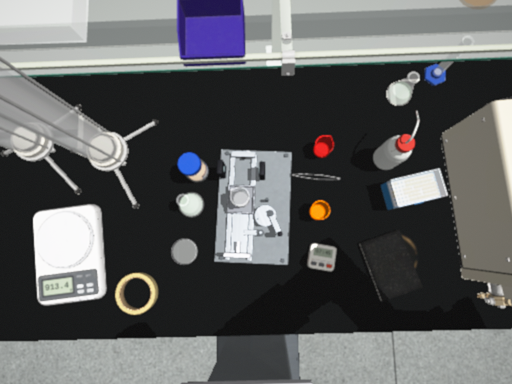

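```bash
cat > h.py <<'E'
import numpy as np,cv2
def ray(f,u,v,z):
    K,V=f["K"],f["view"];R=V[:3,:3];c=-R.T@V[:3,3]
    d=R.T@np.linalg.solve(K,[u,v,1.]);return c+d*(z-c[2])/d[2]
def proj(f,p):
    q=f["K"]@(f["view"]@np.r_[p,1])[:3];return q[:2]/q[2]
E
python3 - <<'E'
from h import *
for n,(a,b,c,d) in {"top":(170,140,345,275),"scene":(140,140,390,325)}.items():
    f=np.load(n+"0.npz");im=f["pixels"][b:d,a:c,::-1]
    k=4 if n=="top" else 3
    cv2.imwrite(f"pics/{n}0z.png",cv2.resize(im,None,fx=k,fy=k,interpolation=cv2.INTER_CUBIC))
f=np.load("top0.npz");im=cv2.cvtColor(f["pixels"],cv2.COLOR_RGB2GRAY)
m=((im>90)*255).astype(np.uint8);m[:, :213]=0;m[:,295:]=0;m[:147]=0;m[268:]=0
m=cv2.morphologyEx(m,cv2.MORPH_CLOSE,np.ones((5,5)))
cs,_=cv2.findContours(m,cv2.RETR_EXTERNAL,cv2.CHAIN_APPROX_NONE)
c=max(cs,key=cv2.contourArea);print(cv2.boundingRect(c),cv2.approxPolyDP(c,4,True)[:,0].tolist())
r=cv2.minAreaRect(c);print(r)
for p in cv2.boxPoints(r):print(p,np.round(ray(f,*p,0.012),4))
E
```

```text
(214, 149, 81, 116) [[221, 149], [226, 176], [219, 179], [214, 261], [287, 264], [291, 152]]
((254.59507751464844, 206.41571044921875), (74.90528869628906, 114.03491973876953), 3.4336304664611816)
[213.79477 261.08768] [0.4402 0.0684 0.012 ]
[220.62457 147.25749] [0.7285 0.0477 0.012 ]
[295.3954  151.74374] [ 0.7101 -0.1444  0.012 ]
[288.56558 265.5739 ] [ 0.4242 -0.1156  0.012 ]
```

View pics/top0z.png

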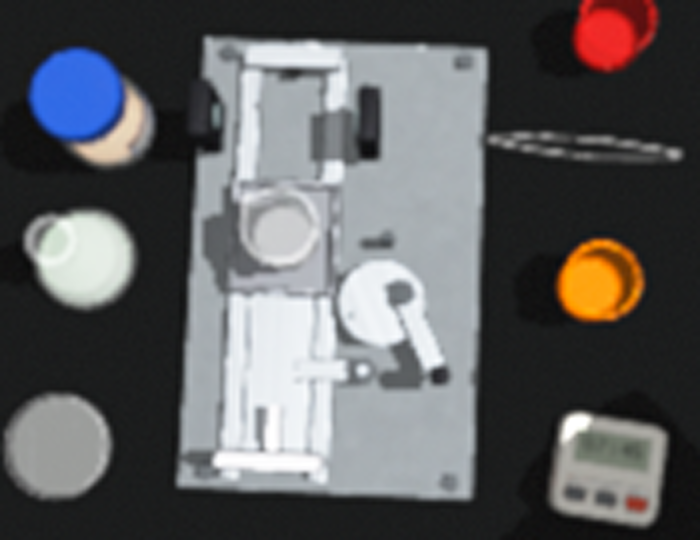

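View pics/scene0z.png

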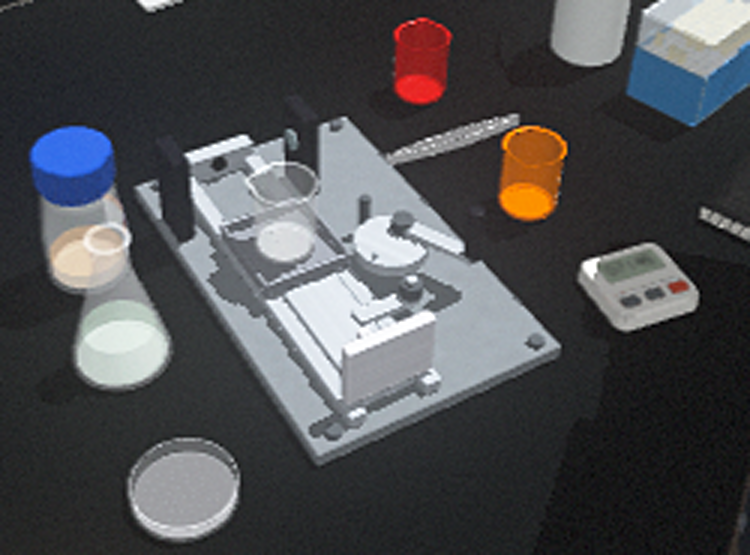

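The top view (4x zoom) shows the bed corners at about (205,37), (488,47), (472,499) and (177,487). The handle pin's dark top is at about (440,375), the hub at (400,292), the stop post near (380,240) and the rear plate at (270,461).

```bash
cat >> h.py <<'E'
_B=None
def bed():
    f=np.load("top0.npz")
    px=np.array([(205,37),(488,47),(472,499),(177,487)])
    W=np.array([ray(f,170+(u-1.5)/4,140+(v-1.5)/4,.012)[:2] for u,v in px])
    L=np.array([(150,60),(150,-122),(-135,-122),(-135,60)])/1e3
    wc,lc=W.mean(0),L.mean(0);U,S,Vt=np.linalg.svd((L-lc).T@(W-wc))
    R=(U@Vt).T;t=wc-R@lc
    return R,t,W,L
def w(x,y,z=0):
    R,t,_,_=bed();return np.r_[R@[x,y]+t,z]
E
python3 - <<'E'
from h import *
R,t,W,L=bed();print("yaw",np.degrees(np.arctan2(R[1,0],R[0,0])),"t",t,"res mm",np.round(1e3*(W-(L@R.T+t)),1).tolist())
f=np.load("top0.npz");s=np.load("scene0.npz")
pin=ray(f,170+438.5/4,140+372/4,.083);b=R.T@(pin[:2]-t)
print("pin world",pin,"bed",b,"rad from pivot",np.hypot(*(b-[-.012,-.074])),"cam ang",np.arctan2(-(b[1]+.074),-(b[0]+.012)))
def zt(p):return (proj(f,p)-[170,140])*4
def zs(p):return (proj(s,p)-[140,140])*3
for n,p in dict(pivot=w(-.012,-.074,.048),push=w(-.12,0,.055),pushtop=w(-.12,0,.07),stop=w(.022,-.064,.045),tray=w(.02,0,.027),pin=pin,pinbase=np.r_[pin[:2],.044]).items():
    print(n,np.round(p,4),"top",zt(p).round(),"scene",zs(p).round())
E
```

```text
yaw -4.177535461020266 t [ 0.57032804 -0.0017544 ] res mm [[-0.1, -0.0], [0.3, -0.4], [0.3, 0.2], [-0.6, 0.3]]
pin world [ 0.5025525  -0.09452287  0.083     ] bed [-0.06083755 -0.09745925] rad from pivot 0.054179726920397214 cam ang 0.4478066654768301
pivot [ 0.553  -0.0747  0.048 ] top [401. 290.] scene [406. 217.]
push [0.4506 0.007  0.055 ] top [268. 467.] scene [396. 353.]
pushtop [0.4506 0.007  0.07  ] top [266. 468.] scene [397. 336.]
stop [ 0.5876 -0.0672  0.045 ] top [387. 234.] scene [368. 197.]
tray [ 0.5903 -0.0032  0.027 ] top [284. 237.] scene [288. 247.]
pin [ 0.5026 -0.0945  0.083 ] top [438. 372.] scene [479. 209.]
pinbase [ 0.5026 -0.0945  0.044 ] top [437. 374.] scene [474. 253.]
```

Everything fits within about 1 mm: pivot, post, push face and pin radius (54.2 mm against 55 mm). Bed yaw is -4.2° and the cam starts at about 0.45 rad. The jaw axis is already nearly tangential at the pin. I'll fly over the pin with a narrowed opening and look.

```bash
python3 -m jog '[[[0,0.055,0,0,0,0,0.45],[0,0.055,0,0,0,0,0.45],[0,0.055,0,0,0,0,0.45],[0,0.055,0,0,0,0,0.45],[0.039,0.0506,0,0,0,0,0.45],[0.039,0.0506,0,0,0,0,0.45],[0.039,0.0506,0,0,0,0,0.45],[0.039,0.0506,0,0,0,0,0.45],[0.039,0.0506,0,0,0,0,0.45],[0.039,0.0506,0,0,0,-0.035,0.45],[0,0,-0.02,0,0,0,0.45],[0,0,-0.02,0,0,0,0.45],[0,0,0,0,0,0,0.45]]]' 5; python3 - <<'E'
from station import monitor, grab_frame
from h import *
s=monitor.get_state(); print({k:np.round(v,3).tolist() for k,v in s.items()})
f=grab_frame("wrist");cv2.imwrite("pics/wrist1.png",f["pixels"][:,:,::-1]);np.savez("wrist1.npz",**f,pos=s["eef_pos"],rot=s["ee_rot"])
f=grab_frame("scene");cv2.imwrite("pics/scene1.png",f["pixels"][:,:,::-1])
E
```

```text
t: 1.72
eef_pos: [0.4973, -0.1017, 0.1868]
ee_rot: [-3.138, -0.001, 1.947]
force: [-0.2, 1.1, -0.0]
width: 0.0397
{'t': 1.725, 'q': [0.186, 0.118, -0.409, -0.0, -1.048, -1.38], 'qd': [-0.007, -0.024, 0.04, 0.015, -0.023, 0.001], 'joint_efforts': [0.287, -35.518, 26.118, 6.175, 0.312, -0.001], 'eef_pos': [0.497, -0.102, 0.187], 'ee_rot': [-3.138, -0.001, 1.947], 'force': [-0.18, 1.115, -0.044], 'moment': [0.033, -0.02, 0.04], 'width': 0.04}
```

View pics/wrist1.png

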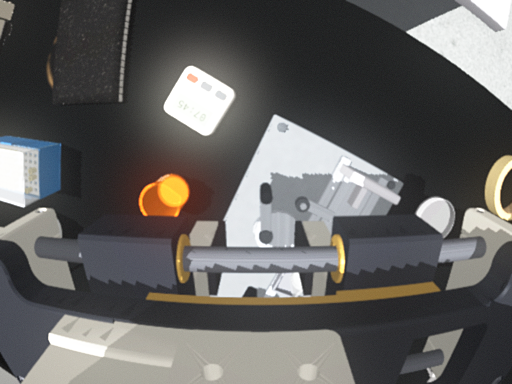

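View pics/scene1.png

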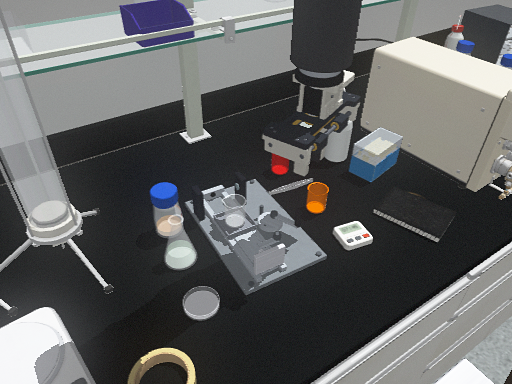

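The wrist image shows the pin top at about (266,187), ahead of the gap between the jaws. I'll check that with the fisheye calibration.

```bash
cat >> h.py <<'E'
from scipy.spatial.transform import Rotation as Ro
def wray(f,u,v,z):
    K=f["K"];a=np.array([(u-K[0,2]),(v-K[1,2])]);r=np.hypot(*a);th=r/K[0,0]
    d=np.r_[a/r*np.sin(th),np.cos(th)];H=f["hand_eye"]
    R=Ro.from_euler("xyz",f["rot"]).as_matrix()
    c=R@H[:3,3]+f["pos"];d=R@H[:3,:3]@d;return c+d*(z-c[2])/d[2]
E
python3 - <<'E'
from h import *
f=np.load("wrist1.npz");print(np.round(f["K"],1).tolist(),np.round(f["hand_eye"],3).tolist())
for u,v in((266,187),(266,195),(266,210)):print(wray(f,u,v,.083))
im=f["pixels"][150:300,180:380,::-1];cv2.imwrite("pics/wrist1z.png",cv2.resize(im,None,fx=4,fy=4,interpolation=cv2.INTER_CUBIC))
E
```

```text
[[297.3, 0.0, 259.9], [0.0, 297.3, 189.8], [0.0, 0.0, 1.0]] [[1.0, 0.001, 0.001, 0.0], [-0.001, 0.964, 0.265, -0.071], [-0.0, -0.265, 0.964, -0.156], [0.0, 0.0, 0.0, 1.0]]
[ 0.49279048 -0.09711747  0.083     ]
[ 0.49977721 -0.09430894  0.083     ]
[ 0.5131808  -0.08891302  0.083     ]
```

View pics/wrist1z.png

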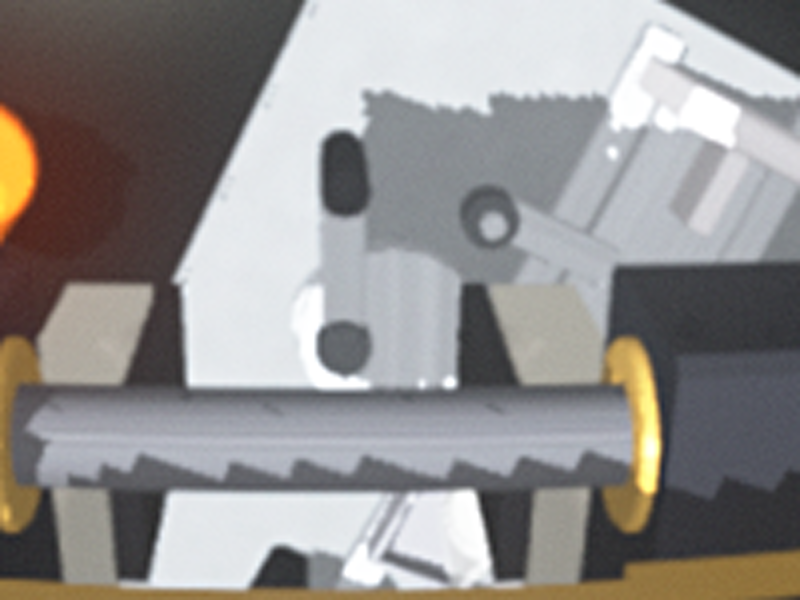

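Pin top in the wrist view is (266,198), giving (0.5025,-0.0934), which agrees with the top camera. Next I'll let the arm settle, then descend with the tips at about 56 mm.

```bash
python3 -m jog '[[[0,0,0,0,0,0,0.45],[0,0,0,0,0,0,0.45]]]'
```

```text
t: 2.08
eef_pos: [0.4988, -0.102, 0.1891]
ee_rot: [3.14, 0.0, 1.946]
force: [0.4, 0.5, 0.1]
width: 0.0393
```

```bash
python3 -m jog '[[[0.0037,0.0078,-0.02,0,0,0,0.45],[0,0,-0.02,0,0,0,0.45],[0,0,-0.02,0,0,0,0.45],[0,0,0,0,0,0,0.45],[0,0,0,0,0,0,0.45]]]'
```

```text
t: 2.7
eef_pos: [0.5027, -0.0941, 0.1293]
ee_rot: [3.141, 0.001, 1.947]
force: [-0.7, -0.1, 0.3]
width: 0.0396
```

```bash
python3 -m jog '[[[0,0,-0.016,0,0,0,0.45],[0,0,-0.016,0,0,0,0.45],[0,0,-0.016,0,0,0,0.45],[0,0,0,0,0,0,0.45],[0,0,0,0,0,0,0.45]]]'; python3 - <<'E'
from station import monitor, grab_frame
from h import *
for n in("wrist","top"):
    f=grab_frame(n);p=f["pixels"][:,:,::-1]
    p=p[150:300,180:380] if n=="wrist" else p[140:290,150:350]
    cv2.imwrite(f"pics/{n}2.png",cv2.resize(p,None,fx=3,fy=3,interpolation=cv2.INTER_CUBIC))
E
```

```text
t: 3.32
eef_pos: [0.5029, -0.094, 0.0815]
ee_rot: [3.14, 0.001, 1.947]
force: [-0.2, 0.3, -0.5]
width: 0.0398
```

View pics/wrist2.png

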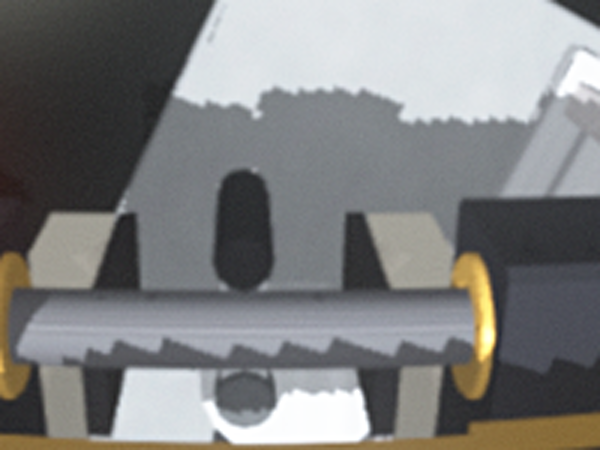

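The pin, at (243,260), is midway between the pads, whose inner edges are at about 135 and 350. I'll close gently on it.

```bash
python3 -m jog '[[[0,0,0,0,0,0,0],[0,0,0,0,0,0,0],[0,0,0,0,0,0,0],[0,0,0,0,0,0,0]]]' 6
python3 - <<'E'
from h import *
R,t,_,_=bed();a0=.448
A=np.r_[np.linspace(a0,3.14,21)]
P=[R@(np.array([-.012,-.074])+.055*np.array([-np.cos(a),-np.sin(a)]))+t for a in A]
print(np.round(P[0],4),"da",A[1]-A[0]);print(np.round(np.diff(P,axis=0),4).tolist());print(P[10],P[-1])
E
```

```text
t: 3.92
eef_pos: [0.5022, -0.0939, 0.0804]
ee_rot: [-3.142, -0.0, 1.947]
force: [-0.9, 0.6, 1.1]
width: 0.0112
[ 0.5018 -0.0948] da 0.1346
[[0.0032, -0.0067], [0.004, -0.0062], [0.0048, -0.0056], [0.0055, -0.0049], [0.0061, -0.0041], [0.0066, -0.0033], [0.007, -0.0023], [0.0073, -0.0014], [0.0074, -0.0004], [0.0074, 0.0006], [0.0072, 0.0016], [0.0069, 0.0026], [0.0065, 0.0035], [0.006, 0.0043], [0.0054, 0.0051], [0.0047, 0.0058], [0.0038, 0.0063], [0.003, 0.0068], [0.002, 0.0071], [0.001, 0.0073]]
[ 0.5612042  -0.12906363] [ 0.60781665 -0.07877757]
```

Gripped (width 11 mm against the 12 mm pin). First half of the arc, with the jaws turning along.

```bash
python3 -m jog '[[[0.0032,-0.0067,0,0,0,0.135,0],[0.004,-0.0062,0,0,0,0.135,0],[0.0048,-0.0056,0,0,0,0.135,0],[0.0055,-0.0049,0,0,0,0.135,0],[0.0061,-0.0041,0,0,0,0.135,0],[0.0066,-0.0033,0,0,0,0.135,0],[0.007,-0.0023,0,0,0,0.135,0],[0.0073,-0.0014,0,0,0,0.135,0],[0.0074,-0.0004,0,0,0,0.135,0],[0.0074,0.0006,0,0,0,0.135,0],[0,0,0,0,0,0,0],[0,0,0,0,0,0,0]]]'
```

```text
t: 5.42
eef_pos: [0.562, -0.1283, 0.0805]
ee_rot: [-3.141, 0.001, -2.989]
force: [2.9, 0.5, -0.1]
width: 0.0109
```

```bash
python3 -m jog '[[[0.0072,0.0016,0,0,0,0.135,0],[0.0069,0.0026,0,0,0,0.135,0],[0.0065,0.0035,0,0,0,0.135,0],[0.006,0.0043,0,0,0,0.135,0],[0.0054,0.0051,0,0,0,0.135,0],[0.0047,0.0058,0,0,0,0.135,0],[0.0038,0.0063,0,0,0,0.135,0],[0.003,0.0068,0,0,0,0.135,0],[0.002,0.0071,0,0,0,0.135,0],[0.001,0.0073,0,0,0,0.135,0],[0,0,0,0,0,0,0],[0,0,0,0,0,0,0]]]'; python3 - <<'E'
from station import grab_frame
from h import *
for n in("wrist","top"):
    f=grab_frame(n);p=f["pixels"][:,:,::-1];np.savez(n+"3.npz",**f)
    cv2.imwrite(f"pics/{n}3.png",p)
E
```

```text
t: 6.92
eef_pos: [0.6093, -0.0774, 0.0806]
ee_rot: [-3.139, 0.001, -1.638]
force: [5.4, 1.0, -2.9]
width: 0.011
```

View pics/wrist3.png

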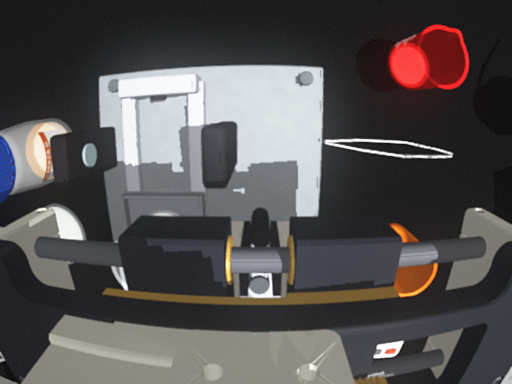

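The arm of the handle now points forward, with the pin at about (260,222). I'll nudge it against the stop while easing the radial pull.

```bash
python3 -m jog '[[[-0.0015,0.002,0,0,0,0,0],[0,0.002,0,0,0,0,0],[0,0,0,0,0,0,0],[0,0,0,0,0,0,0]]]'
```

```text
t: 7.52
eef_pos: [0.6083, -0.076, 0.081]
ee_rot: [-3.138, -0.002, -1.638]
force: [8.2, -13.1, -4.8]
width: 0.0117
```

The force rose to 13 N with little motion, so the cam is at the stop. Now I'll release, lift and look.

```bash
python3 -m jog '[[[0,-0.0025,0,0,0,0,0],[0,0,0,0,0,0,0.3],[0,0,0,0,0,0,0.3],[0,0,0,0,0,0,0.3],[0,0,0,0,0,0,0.3],[0,0,0.02,0,0,0,0.3],[0,0,0.03,0,0,0,0.3],[0,0,0.05,0,0,0,0.3],[-0.03,0,0.03,0,0,0,0],[-0.06,0.015,0,0,0,0,0],[-0.06,0.02,0,0,0,0,0],[-0.04,0.03,0,0,0,0,0],[0,0.02,0,0,0,0,0],[0,0,0,0,0,0,0]]]'; python3 - <<'E'
from station import grab_frame,monitor
from h import *
s=monitor.get_state()
for n in("wrist","top","scene"):
    f=grab_frame(n);p=f["pixels"][:,:,::-1];np.savez(n+"4.npz",**f,pos=s["eef_pos"],rot=s["ee_rot"])
    cv2.imwrite(f"pics/{n}4.png",p)
E
```

```text
t: 9.28
eef_pos: [0.417, 0.0093, 0.211]
ee_rot: [-3.14, 0.001, -1.634]
force: [0.5, -0.3, -0.1]
width: 0.0002
```

View pics/wrist4.png

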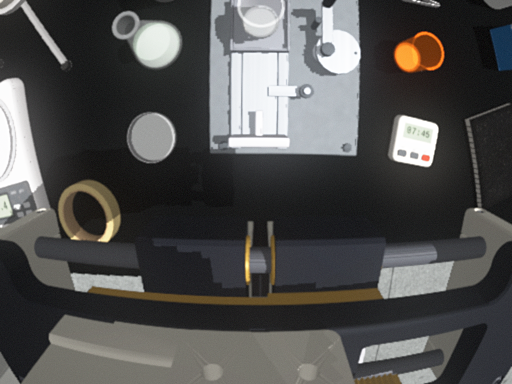

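View pics/scene4.png

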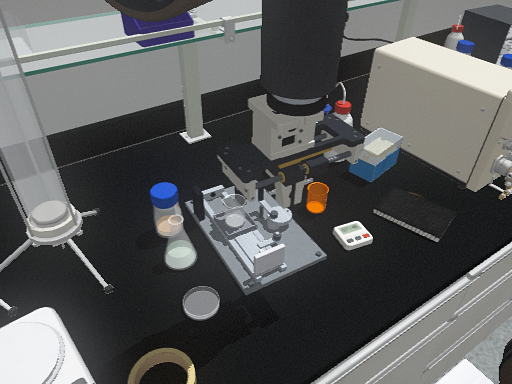

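```bash
python3 - <<'E'
from h import *
R,t,_,_=bed()
b=R.T@(np.array([.6083,-.076])-t)-[-.012,-.074];print("angle by TCP",np.arctan2(-b[1],-b[0])%6.28,np.hypot(*b))
f=np.load("wrist4.npz");im=f["pixels"][0:170,200:400,::-1];cv2.imwrite("pics/wrist4z.png",cv2.resize(im,None,fx=4,fy=3.5,interpolation=cv2.INTER_CUBIC))
E
```

```text
angle by TCP 3.1875324784919576 0.05534642535458431
```

View pics/wrist4z.png

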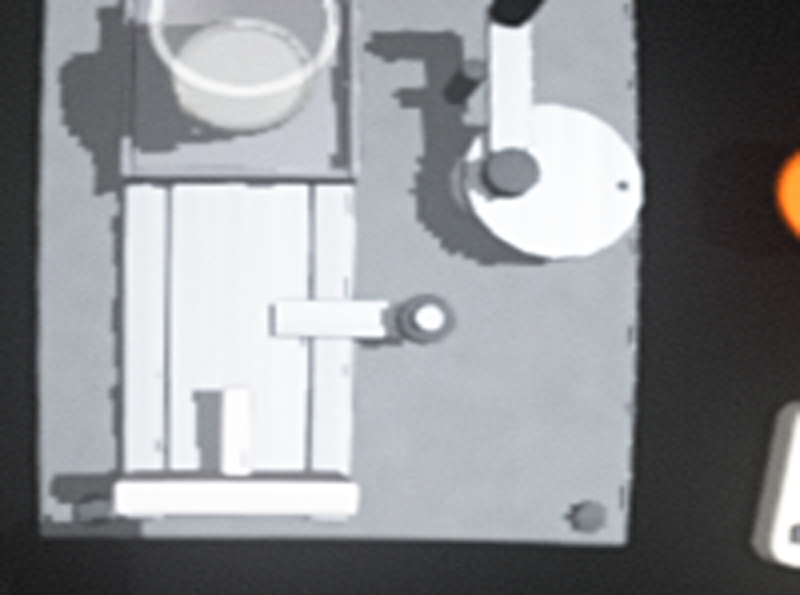

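The handle arm rests beside the stop post: (510,85) against the post at (465,75) in the zoom. The cam is at its stop, with the TCP giving 3.19 ± 0.05 rad, and the slide is still back. I'm now lowering the closed fingers behind the plate.

```bash
python3 -m jog '[[[-0.002,0,-0.035,0,0,0,0],[0,0,-0.035,0,0,0,0],[0,0,-0.035,0,0,0,0],[0,0,-0.035,0,0,0,0],[0,0,0,0,0,0,0],[0,0,0,0,0,0,0]]]'; python3 - <<'E'
from station import grab_frame
import cv2
f=grab_frame("scene");cv2.imwrite("pics/scene5.png",cv2.resize(f["pixels"][140:325,140:390,::-1],None,fx=3,fy=3))
E
```

```text
t: 10.18
eef_pos: [0.4159, 0.0081, 0.0711]
ee_rot: [-3.141, -0.0, -1.637]
force: [0.5, -0.4, -0.1]
width: 0.0003
```

View pics/scene5.png

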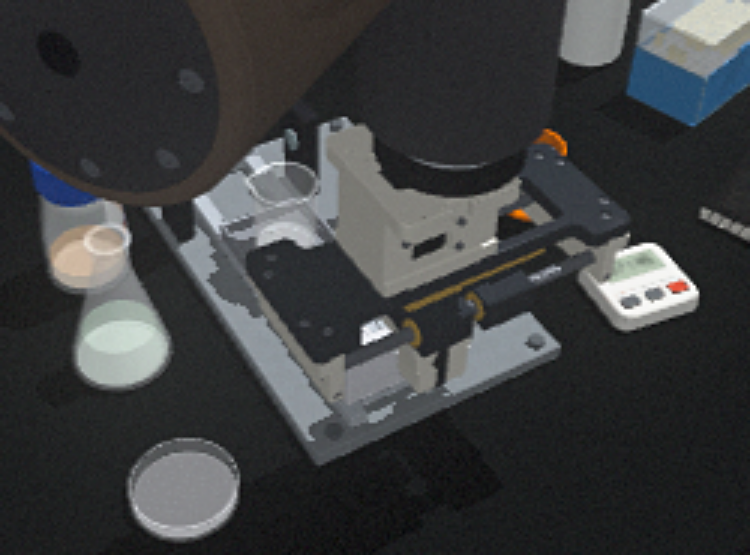

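```bash
python3 -m jog '[[[0.006,-0.0004,0,0,0,0,0],[0.006,-0.0004,0,0,0,0,0],[0.006,-0.0004,0,0,0,0,0],[0.004,-0.0003,0,0,0,0,0],[0.004,-0.0003,0,0,0,0,0],[0.004,-0.0003,0,0,0,0,0],[0.004,-0.0003,0,0,0,0,0],[0.004,-0.0003,0,0,0,0,0],[0,0,0,0,0,0,0]]]'
```

```text
t: 11.35
eef_pos: [0.4536, 0.0056, 0.0703]
ee_rot: [-3.141, -0.0, -1.637]
force: [0.2, -1.0, -0.2]
width: 0.0008
```

```bash
python3 -m jog '[[[0.004,-0.0003,0,0,0,0,0],[0.005,-0.0004,0,0,0,0,0],[0.005,-0.0004,0,0,0,0,0],[0.005,-0.0004,0,0,0,0,0],[0.005,-0.0004,0,0,0,0,0],[0.005,-0.0004,0,0,0,0,0]]]';python3 - <<'E'
from station import grab_frame
import cv2
f=grab_frame("scene");cv2.imwrite("pics/scene6.png",cv2.resize(f["pixels"][140:325,140:390,::-1],None,fx=3,fy=3))
E
```

```text
t: 12.1
eef_pos: [0.4825, 0.0034, 0.0703]
ee_rot: [-3.142, 0.0, -1.637]
force: [-1.2, 1.7, 0.1]
width: 0.0001
```

View pics/scene6.png

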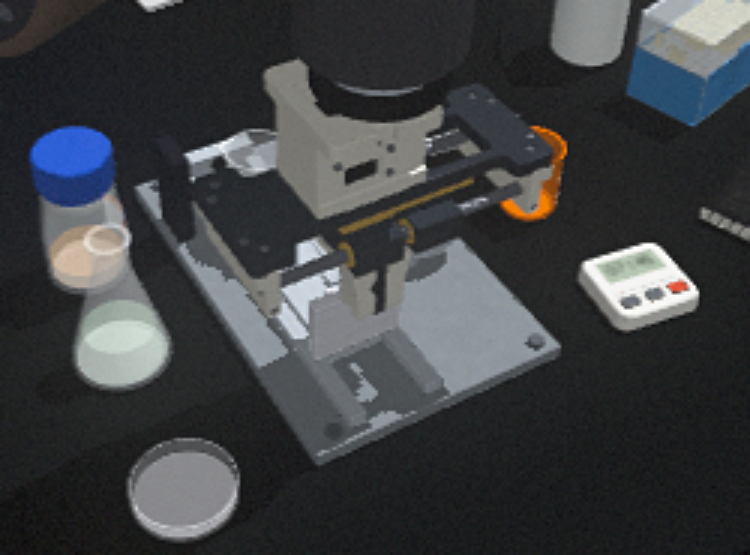

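The slide is moving with the fingers on the plate, with about 41 mm of travel so far.

```bash
python3 -m jog '[[[0.004,-0.0003,0,0,0,0,0],[0.005,-0.0004,0,0,0,0,0],[0.005,-0.0004,0,0,0,0,0],[0.005,-0.0004,0,0,0,0,0],[0.004,-0.0003,0,0,0,0,0],[0.002,-0.0001,0,0,0,0,0],[0.002,-0.0001,0,0,0,0,0],[0,0,0,0,0,0,0]]]'
```

```text
t: 13.15
eef_pos: [0.5094, 0.0013, 0.0704]
ee_rot: [-3.141, -0.0, -1.637]
force: [-1.8, 0.3, -0.5]
width: 0.0009
```

```bash
python3 -m jog '[[[0.002,-0.0001,0,0,0,0,0],[0.002,-0.0001,0,0,0,0,0],[0,0,0,0,0,0,0],[0,0,0,0,0,0,0]]]'
```

```text
t: 13.65
eef_pos: [0.512, 0.001, 0.0701]
ee_rot: [3.139, -0.0, -1.637]
force: [-6.5, 3.1, 2.9]
width: 0.0005
```

```bash
python3 -m jog '[[[0.002,-0.0001,0,0,0,0,0],[0.001,0,0,0,0,0,0],[0,0,0,0,0,0,0],[0,0,0,0,0,0,0]]]'
```

```text
t: 14.15
eef_pos: [0.5124, 0.0008, 0.0699]
ee_rot: [3.135, -0.001, -1.637]
force: [-16.3, 6.1, 11.4]
width: 0.0005
```

It stopped hard at about 70 mm of travel with 16 N, so the slide is home. I'll retreat straight back, then up, and check.

```bash
python3 -m jog '[[[-0.005,0.0004,0,0,0,0,0],[-0.01,0.0007,0,0,0,0,0],[-0.02,0.0015,0,0,0,0,0],[-0.02,0.0015,0.01,0,0,0,0],[-0.01,0,0.04,0,0,0,0],[0,0,0.05,0,0,0,0],[0,0,0.05,0,0,0,0],[0,-0.03,0.02,0,0,0,0],[0,0,0,0,0,0,0],[0,0,0,0,0,0,0]]]'; python3 - <<'E'
from station import grab_frame,monitor
from h import *
s=monitor.get_state()
for n in("wrist","top","scene"):
    f=grab_frame(n);np.savez(n+"7.npz",**f,pos=s["eef_pos"],rot=s["ee_rot"])
    cv2.imwrite(f"pics/{n}7.png",f["pixels"][:,:,::-1])
p=cv2.imread("pics/scene7.png")[140:325,140:390];cv2.imwrite("pics/scene7z.png",cv2.resize(p,None,fx=3,fy=3))
E
```

```text
t: 15.4
eef_pos: [0.4508, -0.0249, 0.2399]
ee_rot: [3.142, 0.0, -1.637]
force: [-0.7, -0.4, 0.2]
width: 0.0004
```

View pics/wrist7.png

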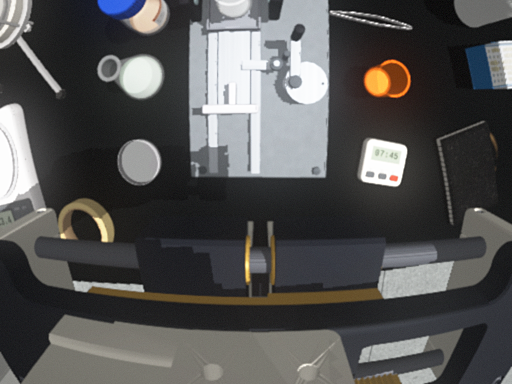

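View pics/scene7z.png

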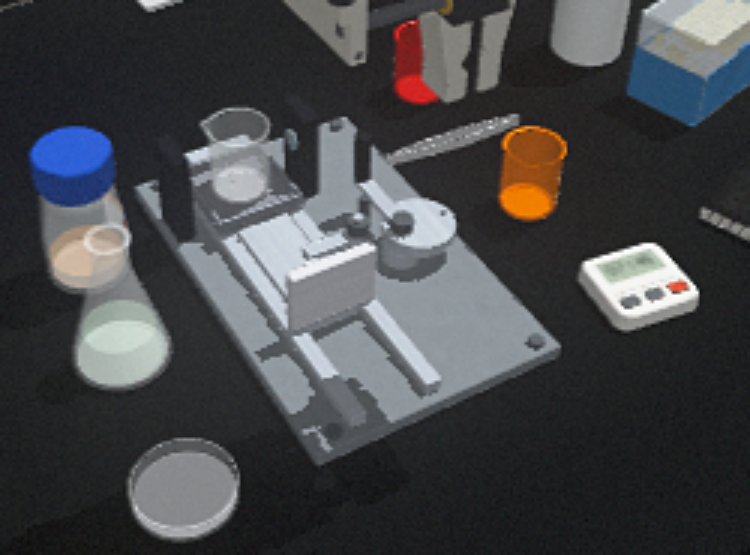

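View pics/top7.png

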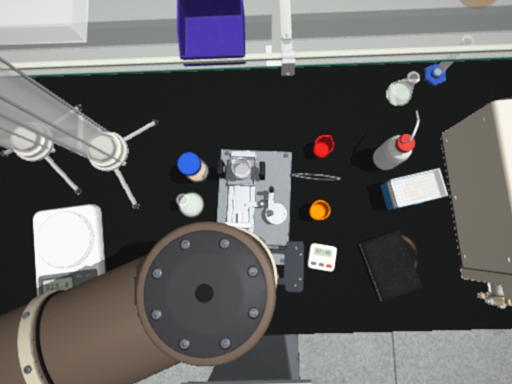

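```bash
python3 - <<'E'
from h import *
R,t,_,_=bed()
f=np.load("top7.npz");f=dict(f)
im=f["pixels"];cv2.imwrite("pics/top7z.png",cv2.resize(im[140:250,200:310,::-1],None,fx=5,fy=5,interpolation=cv2.INTER_CUBIC))
g=np.load("wrist7.npz");cv2.imwrite("pics/wrist7z.png",cv2.resize(g["pixels"][0:190,180:340,::-1],None,fx=3,fy=3,interpolation=cv2.INTER_CUBIC))
for d in(.06,.066,.07):print(d,"zoom top plate corners",[((proj(f,w(-.12+d,y,.07))-[200,140])*5).round(1).tolist() for y in(.031,-.031)])
for a in(2.8,2.95,3.14):print(a,"pin zoom",((proj(f,w(-.012-.055*np.cos(a),-.074-.055*np.sin(a),.083))-[200,140])*5).round(1))
E
```

```text
0.06 zoom top plate corners [[123.1, 451.9], [255.2, 457.7]]
0.066 zoom top plate corners [[123.8, 439.1], [255.8, 444.8]]
0.07 zoom top plate corners [[124.3, 430.5], [256.2, 436.2]]
2.8 pin zoom [395.3 247.8]
2.95 pin zoom [378.5 242.6]
3.14 pin zoom [356.4 239.5]
```

View pics/top7z.png

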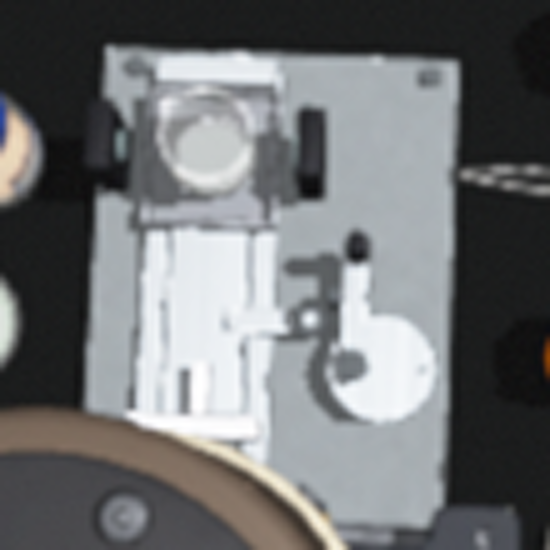

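View pics/wrist7z.png

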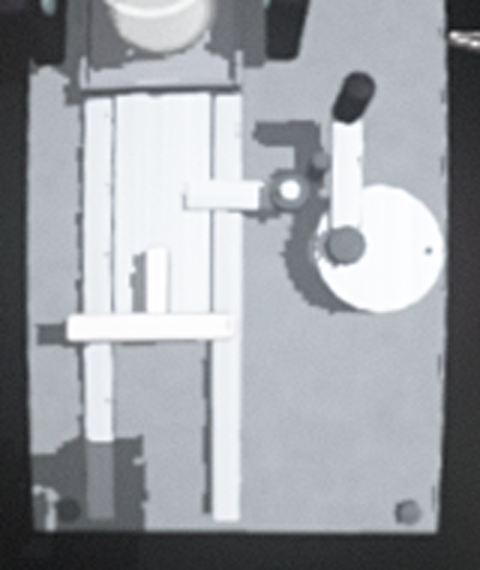

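The pin top at (357,243) matches 3.14 rad (356,240 predicted), and the plate's rear edge at about (256,437) matches 70 mm. The beaker stands upright in the tray between the fork posts, and the bystanders are where they were. Handing in.

```bash
python3 - <<'E'
from station import job_done,monitor
s=monitor.get_state();print(s["t"],s["force"])
print(job_done())
E
```

```text
15.55 [0.67023858 0.27938753 0.03779276]
the job is handed in; nothing more can be done
None
```

The cam is at its low-point stop, the slide is fully home, and I handed the job in at t = 15.6 s. No verdict is reported.

I gripped the handle pin lightly with the fingertips (6 N) and led it anticlockwise from about 0.45 rad. It met the hard stop with 13 N. I then released it and pushed the slide forward by its rear plate with closed fingers until it stopped hard with about 16 N.

Last checks, from the pictures and the wrist force:
- **Cam:** the pin's position in the final top view matches 3.14 rad. The fingers' own position at the stop gave 3.19 rad, a difference within the measuring error.
- **Slide:** the plate's rear edge in the top view matches 70 mm of travel. The fingers' position gave about 71.5 mm, because I assumed the finger half-depth as 9.5 mm.
- **Beaker:** it stands upright in the tray between the fork posts. I judged this by eye and did not measure its tilt or its distance from the tray centre.
- **Bystanders:** they look unmoved by eye; the dish is hidden in the last top view but shows in place in the others.
- **Contact:** the robot stands clear, with no significant force on the tool.

No check failed.

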